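# Shift the slab roller into third gear

### The job

The gearstick of the slab roller stands somewhere in the left-hand pair of slots of its H-shaped gate. Push it gently with the fingertips, without gripping it, to the crossing, across to the right and then forward (away from the robot) fully home into the third slot, the far right one, and let go of it. Leave the jar, the tools and everything else standing or lying around where they are.

Things in the scene. Friction and masses are not known exactly. Their poses are not given: they have to be found in the camera images.
- slab_roller: Bench slab roller, fixed. Axes: x forward (away from the robot), y left, z up. Origin on the table under the lever's pivot. Grey gearbox, top at z 100 mm, from x -125 to 125 and y -150 to 120 mm. Left of it, to y 490: plywood bed (top at z 55 mm) and steel roller (top at z 133); end post at y 490 (top 175). A jar and a wooden tool are on the gearbox, a strip on the bed.
- gate_centre (a point): Middle of the H in the steel gate plate, on its upper face, 110 mm above the table; axes as slab_roller. Plate 120 x 120 mm, 10 thick. Two slots along x at y = +22 and -22 mm, 18 mm wide, from x -31 to 31 mm, joined by a crossing along y, 22 mm wide, at x = 0; tongue corners cut off by 6 mm. First slot = far left, second = near left, third = far right, fourth = near right.
- pivot (a point): The gearstick's pivot, inside the gearbox: 30 mm above the table, straight above the origin of slab_roller. Axes as slab_roller. With f = fore_aft and a = across, the knob's centre lies from here at x = 157 sin f, y = -157 sin a cos f, z = 157 cos a cos f (mm, slab_roller axes).
- knob (a point): Centre of the black gearstick knob: a barrel 32 mm in diameter and 48 mm long along the stick, on a round steel stem 10 mm in diameter that comes up through the gate. The centre is 157 mm from the pivot, the knob's top 181 mm, its underside 133 mm. Upright, the centre is 187 mm above the table. z along the stick.
- fore_aft (a joint): Fore-and-aft tilt of the gearstick, rad: 0 upright (in the crossing, about 0.08 play either way), positive leaning forward, away from the robot. The slot ends stop it at about +0.30 and -0.30. No spring: friction holds it where it is left; 2 to 3 N at the knob moves it.
- across (a joint): Sideways tilt of the gearstick, rad: 0 upright, positive leaning right (-y of slab_roller). Left-hand slots at about -0.28, right-hand ones at +0.28, 0.03 play either way. No spring: friction holds it where it is left; 2 to 3 N at the knob moves it.
- underglaze_jar: Bystander, loose: screw-top jar 42 mm in diameter, 58 mm high, on the gearbox right of the gate. Origin at the centre of its underside.
- modelling_tool: Bystander, loose: flat wooden modelling tool, about 160 mm long along its y, 14 mm wide, 8 mm thick, on the far part of the gearbox top. Origin under its middle.
- thickness_strip: Bystander, loose: wooden strip 300 mm long (its y), 30 mm wide, 8 mm thick, on the near part of the bed. Origin under its middle.
- rolling_pin: Bystander, loose: wooden rolling pin 300 mm long (its x), 48 mm in diameter, on the table beyond the machine; it does not roll by itself. Origin under its middle.
- mug: Bystander, loose: ceramic mug 76 mm in diameter, 90 mm high, handle at its +y, on the table to the right. Origin at the centre of its underside.
- slip_bottle: Bystander, loose: white bottle 56 mm in diameter, 150 mm high, on the table to the right. Origin at the centre of its underside.
- bowl: Bystander, loose: terracotta bowl 120 mm in diameter, 50 mm high, on the table, far right. Origin at the centre of its underside.
- wedge_block: Bystander, loose: dark wooden block 90 x 60 x 45 mm on the table, near right. Origin at the centre of its underside.

How it is judged:
By the outcome, as a careful person would: the job done as asked, in the order asked, and still so for the second after the job is handed in, with the robot touching nothing.
It also fails if it takes over 48 s, if anything falls off the work surface, if the arm or the gripper's body presses on something with over 40 N, if the wrist force passes 120 N, or if a joint passes its speed limit or range.

### The arm

A 6-joint arm with a two-finger parallel gripper is mounted at the origin on the work surface. World frame = base frame: x ahead of the robot, y to its left, z up, the work surface at z = 0. Lengths are in m, angles in rad, forces in N, time in s.
With the tool pointing down it reaches from about 0.35 to 0.775 m from the base axis. Payload 7.3 kg.
Tool frame: the origin (TCP) lies between the finger pads; the fingertips stand 25 mm ahead of it and the grasp point (between the pads) lies 6 mm ahead of it; y points along the fingers, z is the direction in which the jaws open and shut, and the axes are right-handed (so a half turn about y gives the same grasp; the last joint's range is limited). The gripper opens to 92 mm and grips with 3 to 60 N. Pads are 19 mm wide; open, the fingers measure 130 mm over their backs; the gripper's body (75 mm by 190 mm) begins 47 mm behind the grasp point.
Start: joints at [-1.435, 0.342, 1.524, -0, 1.275, -0.146], TCP at [0.146, -0.504, 0.252] pointing down, gripper open.
Joint ranges: [-2.53, 2.53], [-0.77, 2.02], [0.04, 2.7], [-1, 4.14], [0.28, 2.66], [-3.11, 3.11]. Speed limits (rad/s): [2.57, 2.57, 3.14, 3.14, 3.14, 3.14].

### API

Orientations are given as [roll, pitch, yaw] about the fixed x, y, z axes, in that order (R = Rz(yaw) Ry(pitch) Rx(roll)).
In Python, from cell import sensors, read_camera, hand_in gives the robot as it stands. The module is installed in compiled form; this text tells all that it offers.
- The arm moves only by the tool send_rows, never from a script. Its argument "motion" is a list that holds one entry, the list of rows, each a list of 4 numbers: the shift along the tool's x, y, z in m, then the turn about the tool's y in degrees. In form: [[[tx, ty, tz, twist], ...]]. A call has 1 to 8 rows; each row is the pose to reach, as a shift and turn from the pose measured when the call began, along the tool's axes at that moment; what a row does not reach only later rows make up. A row lasts 1/10 s, in which the tool goes at most 50 mm and 8.59 degrees, less where a joint would pass 70% of its speed; a pose out of reach is approached as far as the arm can. A call with a gripper value outside its range is refused whole. "gripper" is the opening, from 0 (shut) to 1 (fully open), set as the call begins (left out, the last holds). The fingers move at their own pace and stop on an object; "grip_force" is the grip in N (left out, the last holds). Time passes only in rows, so rows that repeat a pose let the fingers close. It gives the time, the measured TCP pose, the force and the opening at its end, in the units of the state.
- sensors.observe(): the state, without advancing time (a new reading comes with each control period).
- read_camera(name): name is "scene" or "top" or "wrist"; returns a dict with "frame" (480x640x3 uint8, red, green, blue), "fx", "fy", "cx", "cy" (pixels), "extrinsics" (4x4, takes a point from world to camera coordinates). Camera axes: x right, y up, looking along -z (the intrinsics and any distortion apply to the point x, -y, -z); pixel columns grow to the right and rows downward; lengths in m; the calibration is good to about 2 mm. A picture is of the moment at which its call begins. There is no depth.
- hand_in(): hands the job in, once; it reports no verdict.
The state is a dict: "time": time; "qpos": joint angles; "qvel": joint speeds; "joint_efforts": joint torques, N m; "tool_pos": TCP position; "tool_rot": TCP orientation; "contact_force": force on the tool from outside, world axes, zero at the start; "torque": the same for the moment, N m; "opening": finger opening in m.
Only numpy, scipy, OpenCV 4.12 (cv2) and the standard library are available. Lean on these libraries where they do the work, as an engineer would, in place of code of your own. Each camera call takes 0.05 s, during which the arm holds its last target.

## Working session

There is one attempt and no reset: what is moved stays moved. The work goes in short steps, Python scripts to look and compute and a tool call to move; the robot and the scene stay as the last step left them, time stands still between calls to the robot, and variables do not carry over. Pictures are saved under pics/ and viewed, and the job is handed in when it is done.

Besides the shell and the picture viewer there is one more tool, called as name(argument=value, ...) on one line, values as JSON. send_rows: Moves the arm, as the interface text tells. Its arguments: {"type":"object","properties":{"motion":{"type":"array"},"gripper":{"type":"number"},"grip_force":{"type":"number"}},"required":["motion"]}

```bash
mkdir -p pics; python3 - <<'E'
from cell import sensors, read_camera
import cv2,numpy as np
s=sensors.observe()
print({k:np.round(v,3) for k,v in s.items()})
for n in ["scene","top"]:
    c=read_camera(n); cv2.imwrite(f"pics/{n}0.png",c["frame"][:,:,::-1]); print(n,c["fx"],c["fy"],c["cx"],c["cy"]);print(np.round(c["extrinsics"],4).tolist(), [k for k in c])
E
```

```text
{'time': np.float64(0.0), 'qpos': array([-1.435,  0.343,  1.525, -0.   ,  1.275, -0.146]), 'qvel': array([-0.001, -0.001, -0.   ,  0.001, -0.   ,  0.   ]), 'joint_efforts': array([ 2.0000e-03, -4.3124e+01, -2.4422e+01,  7.2000e-02,  5.6000e-02,
       -0.0000e+00]), 'tool_pos': array([ 0.146, -0.504,  0.251]), 'tool_rot': array([-1.572,  0.   , -2.86 ]), 'contact_force': array([ 0.449, -0.231,  0.152]), 'torque': array([-0.013, -0.007, -0.005]), 'opening': np.float64(0.092)}
scene 474.88898304301705 474.88898304301705 315.44326105965195 244.4138474854934
[[-0.7779, 0.6282, 0.0138, 0.5247], [-0.4798, -0.6081, 0.6325, 0.1088], [0.4057, 0.4854, 0.7745, -1.2965], [0.0, 0.0, 0.0, 1.0]] ['frame', 'fx', 'fy', 'cx', 'cy', 'extrinsics']
top 575.3817961132906 575.3817961132906 323.000918215734 243.75335949227733
[[0.0063, -0.9998, 0.0161, -0.1286], [0.9818, 0.0092, 0.1899, -0.5648], [-0.19, 0.0147, 0.9817, -1.4832], [0.0, 0.0, 0.0, 1.0]] ['frame', 'fx', 'fy', 'cx', 'cy', 'extrinsics']
```

View pics/scene0.png

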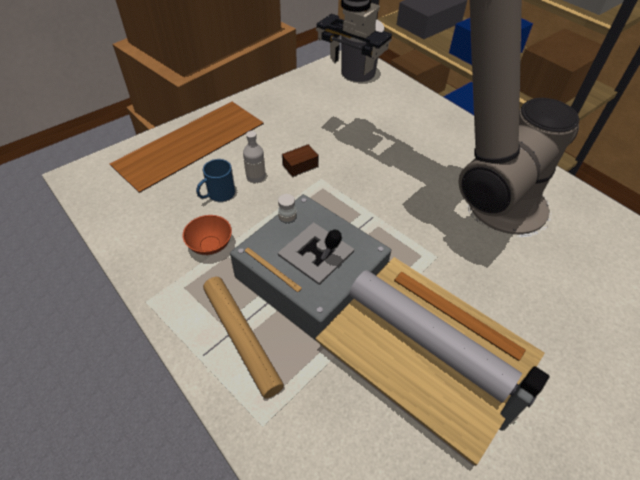

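View pics/top0.png

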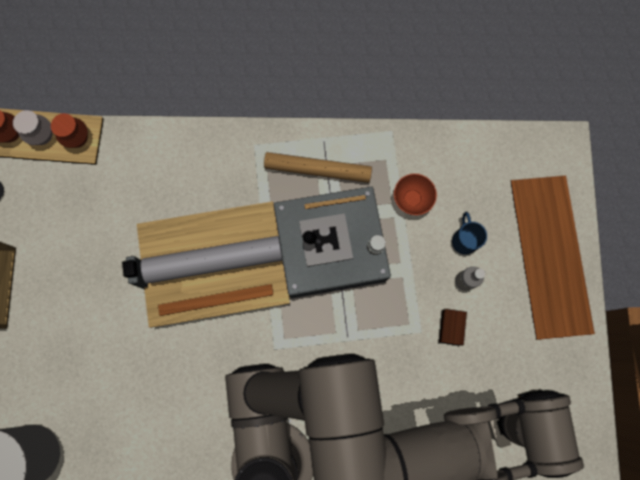

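The scene view shows the gearbox at about (310,260) with the knob near (334,240). The top view shows the gate plate around (326,240), the knob near (311,238) and the jar at (377,243). I'll zoom in on these.

```bash
cat > h.py <<'E'
import numpy as np,cv2
from cell import read_camera,sensors
def ray(c,u,v):
    E=np.array(c["extrinsics"]);R=E[:3,:3];t=E[:3,3]
    d=np.array([(u-c["cx"])/c["fx"],-(v-c["cy"])/c["fy"],-1.0])
    return -R.T@t,R.T@d
def onz(c,u,v,z):
    o,d=ray(c,u,v);return o+d*(z-o[2])/d[2]
def proj(c,p):
    E=np.array(c["extrinsics"]);q=E[:3,:3]@np.asarray(p)+E[:3,3]
    return c["cx"]+c["fx"]*q[0]/-q[2], c["cy"]-c["fy"]*q[1]/-q[2]
E
python3 - <<'E'
from h import *
for n,(x0,y0,w,h) in {"scene":(225,180,180,135),"top":(265,180,140,105)}.items():
    c=read_camera(n); f=c["frame"][y0:y0+h,x0:x0+w,::-1]
    k=800/w; cv2.imwrite(f"pics/{n}z.png",cv2.resize(f,(800,600),interpolation=cv2.INTER_CUBIC)); 
E
```

```text
(no output)
```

View pics/scenez.png

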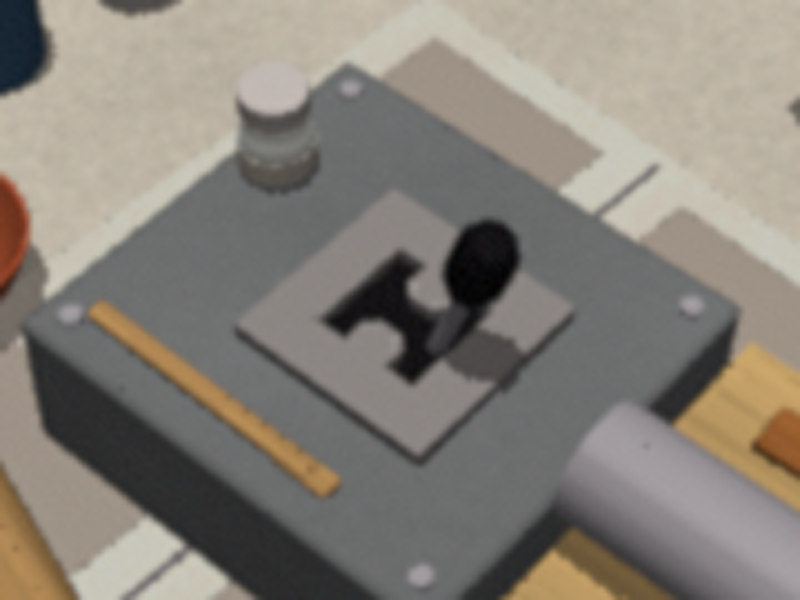

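View pics/topz.png

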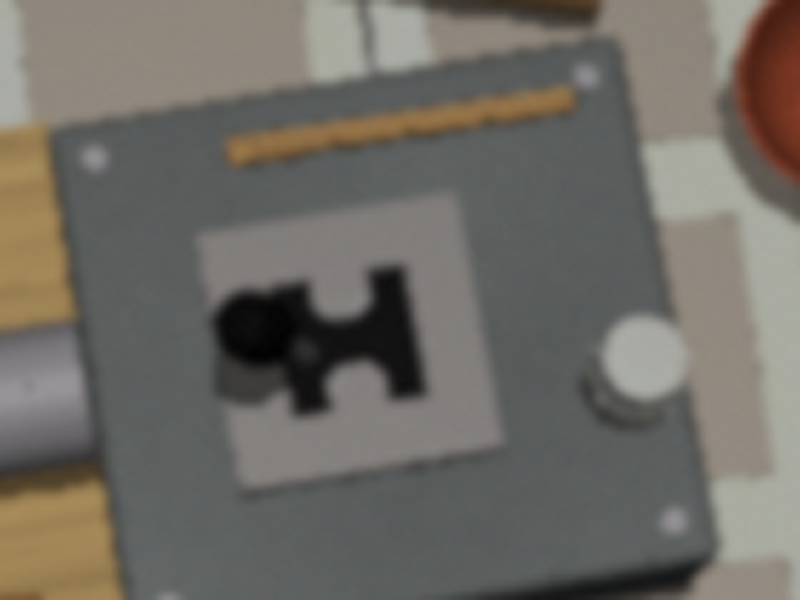

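```bash
cat >> h.py <<'E'
def tri(obs):
    A=np.zeros((3,3));b=np.zeros(3)
    for c,u,v in obs:
        o,d=ray(c,u,v);d=d/np.linalg.norm(d);P=np.eye(3)-np.outer(d,d);A+=P;b+=P@o
    p=np.linalg.solve(A,b);return p
E
python3 - <<'E'
from h import *
S=read_camera("scene");T=read_camera("top")
fs=lambda p:(225+(p[0]+.5)/(800/180)-.5,180+(p[1]+.5)/(600/135)-.5)
ft=lambda p:(265+(p[0]+.5)/(800/140)-.5,180+(p[1]+.5)/(600/105)-.5)
# order: near-right, near-left, far-left, far-right (robot view)
sc=[(395,188),(575,315),(420,462),(237,328)]
tc=[(503,440),(243,492),(197,235),(458,195)]
a=[];b=[]
for s,t in zip(sc,tc):
    p=onz(S,*fs(s),.11);q=onz(T,*ft(t),.11);a.append(p);b.append(q)
    print(p.round(4),q.round(4),tri([(S,*fs(s)),(T,*ft(t))]).round(4))
for a in (a,b,(np.array(a)+b)/2):
    a=np.array(a);c=a.mean(0)
    fx=(a[3]+a[2]-a[0]-a[1])/2; ly=(a[1]+a[2]-a[0]-a[3])/2
    print(c.round(4),np.linalg.norm(fx),np.linalg.norm(ly),np.arctan2(fx[1],fx[0]),np.arctan2(-ly[0],ly[1]))
c=a.mean(0);yaw=(np.arctan2(fx[1],fx[0])+np.arctan2(-ly[0],ly[1]))/2
R=np.array([[np.cos(yaw),-np.sin(yaw),0],[np.sin(yaw),np.cos(yaw),0],[0,0,1]])
# knob blob
obs=[]
for n,cam,w in (("s",S,(310,220,350,262)),("t",T,(295,225,335,255))):
    f=cam["frame"].max(2)[w[1]:w[3],w[0]:w[2]]
    print(n);print("\n".join(" ".join("%3d"%v for v in r) for r in f)) if n=="t" else None
k=tri([(S,*fs((482,263))),(T,*ft((257,327)))])
print("knob",k,"local",R.T@(k-[c[0],c[1],.03]))
k=onz(S,*fs((482,263)),.181);print(R.T@(k-[c[0],c[1],.03]))
k=onz(T,*ft((257,327)),.181);print(R.T@(k-[c[0],c[1],.03]))
E
```

```text
[ 0.5192 -0.202   0.11  ] [ 0.5224 -0.1996  0.11  ] [ 0.5216 -0.1992  0.1141]
[ 0.502  -0.0808  0.11  ] [ 0.4977 -0.0831  0.11  ] [ 0.4987 -0.0833  0.1048]
[ 0.618  -0.0602  0.11  ] [ 0.6155 -0.0608  0.11  ] [ 0.6165 -0.0612  0.1073]
[ 0.6382 -0.1779  0.11  ] [ 0.6354 -0.1795  0.11  ] [ 0.6365 -0.1799  0.1066]
[ 0.5693 -0.1302  0.11  ] 0.11964924737170232 0.1209296370758606 0.1876624756559572 0.15513227971936885
[ 0.5678 -0.1307  0.11  ] 0.11736823184098899 0.11966173925804238 0.18152043218854433 0.18728566574331149
[ 0.5685 -0.1305  0.11  ] 0.11850818082024263 0.12028014311825536 0.18462100900111245 0.17112424251138464
s
t
 94  95  95  95 101 115 126 129 129 130 129 129 129 130 130 129 130 130 129 130 129 128 129 130 129 130 129 130 129 130 130 129 130 129 126 124 121 119 118 117
 94  94  94  95 102 115 126 130 130 130 130 130 130 130 130 130 130 130 130 130 130 129 129 130 130 130 129 129 129 129 129 130 128 123 114 102  95  89  85  84
 94  94  94  94 100 114 125 130 131 131 131 130 131 131 129 131 131 131 130 130 130 129 128 126 127 129 130 129 129 130 129 129 126 113  91  69  57 
[... 3794 characters left out ...]
4  58  80 109 127 132 132 132 132 131 131 132 130 127 126
 95  95  97  96  96  95  94  94  98 108 121 127 128 129 128 129 130 131 131 128 113  88  70  70  76  85  95 108 121 129 132 131 131 132 131 132 132 130 131 132
 96  96  96  97  97  95  94  93  97 106 120 130 132 132 133 132 132 132 132 131 124 114 108 108 112 116 121 126 129 131 132 132 132 133 131 131 132 132 132 132
 96  97  96  96  97  96  95  94  97 106 121 129 133 132 132 132 132 132 132 131 131 129 128 127 128 129 131 131 132 132 131 131 132 132 132 132 133 131 132 132
knob [ 0.55836275 -0.08960785  0.18343371] local [-0.00279354  0.04202124  0.15343371]
[-0.00422103  0.04029422  0.151     ]
[-0.00256599  0.04243085  0.151     ]
```

The zoomed views put the gate centre at about (0.568, -0.1305) with a yaw of about 0.178. The plate sides come out at 119–120 mm, against the 120 given. The knob is at local (-3, +42, 153): fore_aft about -0.02 and across about -0.27, so it's already at the left end of the crossing. Next I'll shut the fingers and go to the left of the knob from above.

```bash
cat >> h.py <<'E'
from scipy.spatial.transform import Rotation as Ro
C=np.array([.568,-.1305,0]);YAW=.178
RL=Ro.from_euler('z',YAW).as_matrix()
def st():
    s=sensors.observe();R=Ro.from_euler('xyz',s["tool_rot"]).as_matrix();return s,R
def goto(lx,ly,z):
    s,R=st();g=C+RL@np.array([lx,ly,0]);g[2]=z
    d=R.T@(g-s["tool_pos"]); loc=RL.T@(s["tool_pos"]-C)
    # wanted tool z = -y local
    w=R.T@(RL@np.array([0,-1,0])); tw=np.degrees(np.arctan2(w[0],w[2]))
    print("t",s["time"].round(2),"loc",loc.round(4),"shift",d.round(4),"twist",tw.round(2),"F",s["contact_force"].round(1),"F_loc",(RL.T@s["contact_force"]).round(1),"open",s["opening"].round(3))
E
python3 -c "
from h import *
goto(-.003,.095,.30)"
```

```text
Traceback (most recent call last):
  File "h.py", line 27, in goto
    print("t",s["time"].round(2),"loc",loc.round(4),"shift",d.round(4),"twist",tw.round(2),"F",s["contact_force"].round(1),"F_loc",(RL.T@s["contact_force"]).round(1),"open",s["opening"].round(3))
              ^^^^^^^^^^^^^^^
AttributeError: 'float' object has no attribute 'round'
```

```bash
sed -i 's/s\["time"\].round(2)/round(s["time"],2)/;s/s\["opening"\].round(3)/round(float(s["opening"]),3)/' h.py
python3 -c "
from h import *
goto(-.003,.095,.30)"
```

```text
t 0.3 loc [-0.4815 -0.2931  0.2515] shift [-0.5161 -0.0483 -0.3364] twist 5.95 F [-0.3 -0.5  0.3] F_loc [-0.3 -0.4  0.3] open 0.092
```

send_rows(motion=[[[0,-0.03,0,2],[0,-0.05,0,4],[-0.03,-0.05,-0.02,6],[-0.065,-0.05,-0.042,6],[-0.1,-0.05,-0.065,6],[-0.135,-0.05,-0.088,6],[-0.17,-0.05,-0.111,6],[-0.205,-0.05,-0.134,6]]], gripper=0)

```text
time: 1.1
tool_pos: [0.3064, -0.317, 0.3017]
tool_rot: [-1.571, 0.0, -2.965]
contact_force: [0.1, 0.2, 0.0]
opening: 0.0322
```

```bash
python3 -c "
from h import *
goto(-.003,.095,.30)"
```

```text
t 1.1 loc [-0.2905 -0.1373  0.3017] shift [-0.2872  0.0018 -0.2326] twist -0.07 F [0.1 0.2 0. ] F_loc [0.1 0.1 0. ] open 0.032
```

send_rows(motion=[[[-0.04,0,-0.032,0],[-0.08,0,-0.064,0],[-0.12,0,-0.097,0],[-0.16,0,-0.13,0],[-0.2,0,-0.162,0],[-0.24,0,-0.195,0],[-0.275,0,-0.222,0],[-0.287,0,-0.233,0]]])

```text
time: 1.9
tool_pos: [0.5499, -0.0338, 0.3013]
tool_rot: [-1.572, 0.001, -2.962]
contact_force: [-0.3, -1.9, -0.1]
opening: 0.0006
```

```bash
python3 -c "
from h import *
goto(-.003,.095,.195)
for n in ('scene','wrist'):
    c=read_camera(n);cv2.imwrite(f'pics/{n}1.png',c['frame'][:,:,::-1])
"
```

```text
t 1.9 loc [-0.0007  0.0983  0.3013] shift [0.0024 0.1063 0.0034] twist 0.11 F [-0.3 -1.9 -0.1] F_loc [-0.6 -1.8 -0.1] open 0.001
```

View pics/scene1.png

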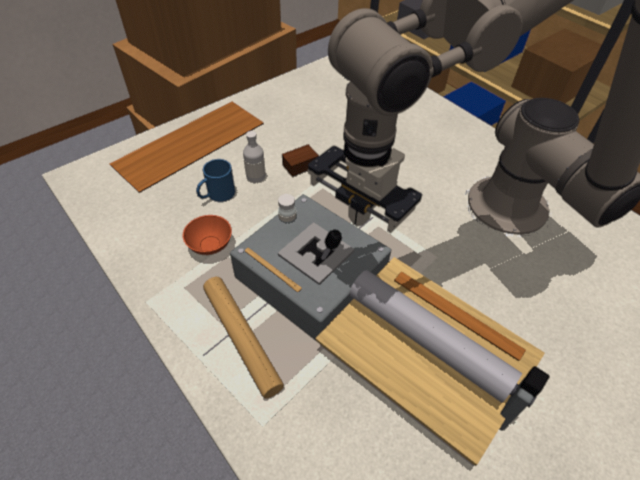

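View pics/wrist1.png

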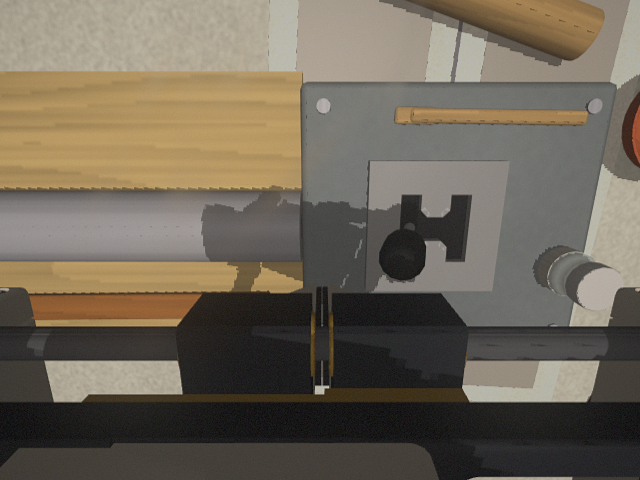

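The wrist view shows the knob at (403,254) and the stem at (409,228). The stem is level with the crossing (rows 213–242). I'll check the finger width before lowering.

```bash
python3 -c "
from h import *
c=read_camera('wrist');E=c['extrinsics'];s,R=st()
o=-E[:3,:3].T@E[:3,3];print('cam in tool',R.T@(o-s['tool_pos']),c['fx'])
f=lambda p:np.round(proj(c,s['tool_pos']+R@np.array(p)),1)
for p in [(0,.025,0),(.0095,.025,.019),(-.0095,.025,-.019),(.0095,-.041,0),(0,-.041,.0)]: print(p,f(p))
for u,v,z in [(368,161,.11),(508,161,.11),(495,292,.11),(366,290,.11),(409,228,.135),(404,242,.204),(409,228,.125)]:
    print(u,v,(RL.T@(onz(c,u,v,z)-C)).round(4))
c=read_camera('scene');i=c['frame'][140:260,290:450,::-1];cv2.imwrite('pics/s1z.png',cv2.resize(i,(800,600),interpolation=cv2.INTER_CUBIC))
for p in [(0,.025,0),(.0095,.025,.019),(-.0095,.025,-.019),(.0095,.025,-.019)]: print((f(p)-[290,140])*5)
"
```

```text
cam in tool [-0.07456302 -0.13298508 -0.00205577] 367.546191598626
(0, 0.025, 0) [325.9 308.7]
(0.0095, 0.025, 0.019) [365.8 327.1]
(-0.0095, 0.025, -0.019) [284.9 289.8]
(0.0095, -0.041, 0) [328.1 431.8]
(0, -0.041, 0.0) [328.3 405.3]
368 161 [0.0573 0.0589 0.11  ]
508 161 [ 0.0577 -0.0614  0.11  ]
495 292 [-0.0634 -0.0661  0.11  ]
366 290 [-0.0619  0.0563  0.11  ]
409 228 [0.0041 0.0257 0.135 ]
404 242 [0.0105 0.0451 0.204 ]
409 228 [0.0018 0.0233 0.125 ]
[341.5 407.5]
[317.  368.5]
[367.  447.5]
[398.5 418.5]
```

View pics/s1z.png

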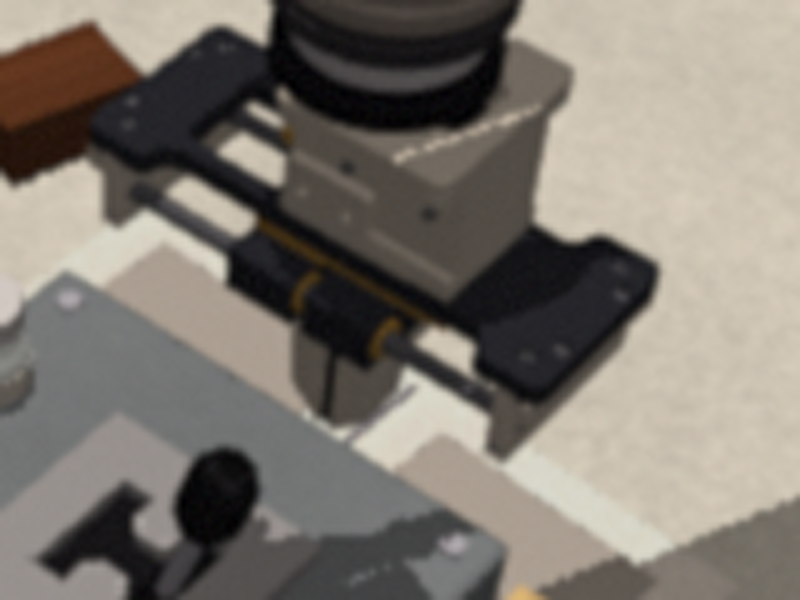

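send_rows(motion=[[[0.002,0.03,0.003,0],[0.002,0.06,0.003,0],[0.002,0.09,0.003,0],[0.002,0.106,0.003,0],[0.002,0.106,0.003,0]]])

```text
time: 2.6
tool_pos: [0.5441, -0.0417, 0.1934]
tool_rot: [-1.573, -0.006, -2.966]
contact_force: [-0.2, -0.0, 0.6]
opening: 0.0003
```

```bash
python3 -c "
from h import *
goto(0,.06,.195)
c=read_camera('wrist');cv2.imwrite('pics/w2.png',c['frame'][:,:,::-1])
"
```

```text
t 2.6 loc [-0.0078  0.0917  0.1934] shift [-0.0078 -0.0017  0.0316] twist -0.13 F [-0.2 -0.   0.6] F_loc [-0.2  0.   0.6] open 0.0
```

View pics/w2.png

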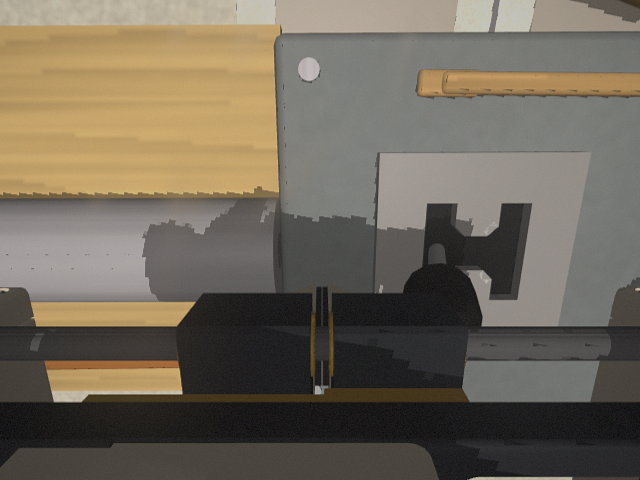

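In this view the stem enters the plate at (438,250), inside the crossing (rows 237–270). I'll push gently to the right.

send_rows(motion=[[[-0.007,0,0,0],[-0.007,0,0.004,0],[-0.007,0,0.008,0],[-0.007,0,0.013,0],[-0.007,0,0.018,0],[-0.007,0,0.023,0],[-0.007,0,0.028,0],[-0.007,0,0.032,0]]])

```text
time: 3.45
tool_pos: [0.5578, -0.0722, 0.1952]
tool_rot: [-1.571, -0.002, -2.966]
contact_force: [-0.5, 3.9, 2.9]
opening: 0.0001
```

```bash
python3 -c "
from h import *
goto(0,.02,.195)
c=read_camera('wrist');cv2.imwrite('pics/w3.png',c['frame'][:,:,::-1])
c=read_camera('scene');i=c['frame'][180:315,225:405,::-1];cv2.imwrite('pics/s3.png',cv2.resize(i,(800,600),interpolation=cv2.INTER_CUBIC))
"
```

```text
t 3.45 loc [0.0003 0.0592 0.1952] shift [0.0002 0.0002 0.0392] twist -0.11 F [-0.5  3.9  2.9] F_loc [0.2 3.9 2.9] open 0.0
```

View pics/w3.png

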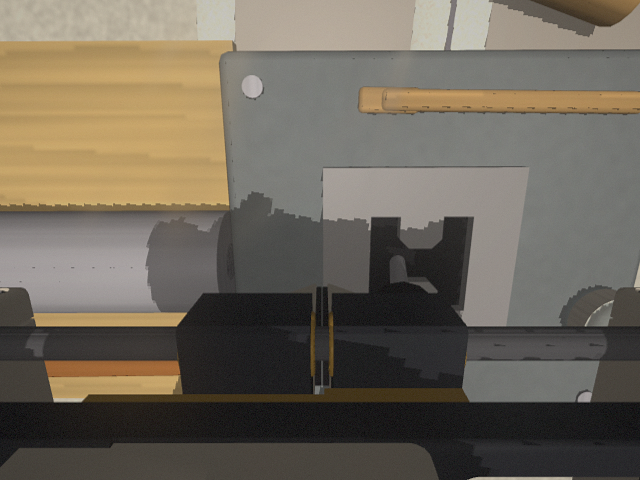

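View pics/s3.png

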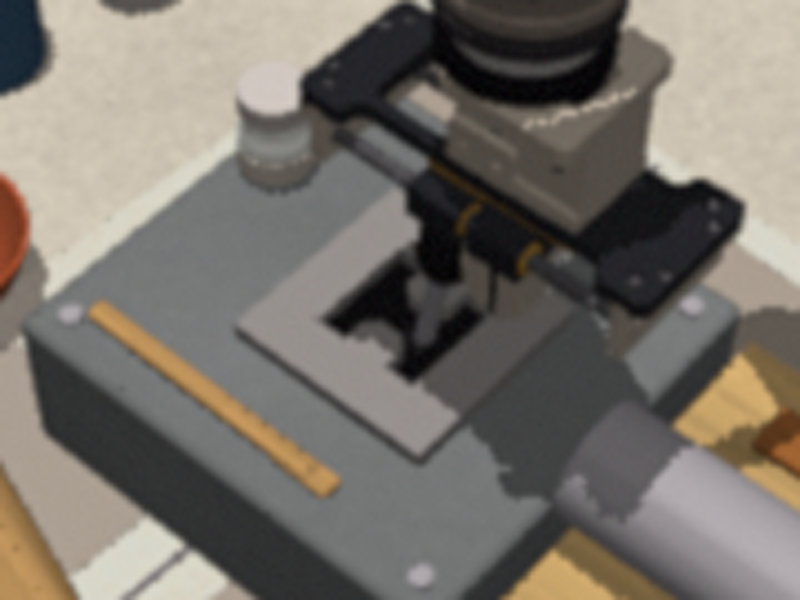

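The stem has moved into the crossing (stem at (398,270) in the wrist view, force about 4 N). I'll carry on, a few millimetres higher.

send_rows(motion=[[[0,-0.003,0.005,0],[0,-0.003,0.01,0],[0,-0.003,0.015,0],[0,-0.003,0.02,0],[0,-0.003,0.025,0],[0,-0.003,0.03,0],[0,-0.003,0.035,0],[0,-0.003,0.04,0]]])

```text
time: 4.35
tool_pos: [0.5649, -0.1125, 0.198]
tool_rot: [-1.571, -0.003, -2.966]
contact_force: [-0.1, 2.9, 2.8]
opening: 0.0004
```

```bash
python3 -c "
from h import *
goto(0,-.005,.198)
"
```

```text
t 4.35 loc [0.0002 0.0182 0.198 ] shift [ 0.0001 -0.      0.0232] twist -0.15 F [-0.1  2.9  2.8] F_loc [0.4 2.8 2.8] open 0.0
```

send_rows(motion=[[[0,0,0.004,0],[0,0,0.008,0],[0,0,0.012,0],[0,0,0.015,0],[0,0,0.018,0],[0,0,0.02,0]]])

```text
time: 4.95
tool_pos: [0.5683, -0.1324, 0.1976]
tool_rot: [-1.571, -0.003, -2.966]
contact_force: [0.4, 2.2, -0.0]
opening: 0.0003
```

```bash
python3 -c "
from h import *
goto(0,-.005,.198)
c=read_camera('wrist');cv2.imwrite('pics/w4.png',c['frame'][:,:,::-1])
c=read_camera('scene');i=c['frame'][180:315,225:405,::-1];cv2.imwrite('pics/s4.png',cv2.resize(i,(800,600),interpolation=cv2.INTER_CUBIC))
"
```

```text
t 4.95 loc [-1.000e-04 -1.900e-03  1.976e-01] shift [-0.0001 -0.0004  0.0031] twist -0.15 F [ 0.4  2.2 -0. ] F_loc [ 0.7  2.1 -0. ] open 0.0
```

View pics/w4.png

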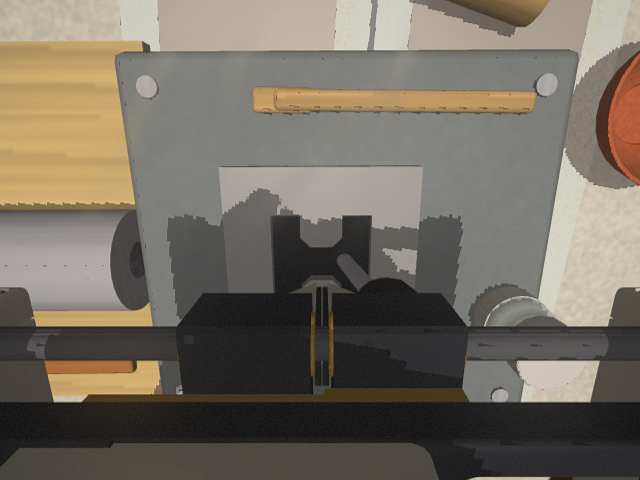

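View pics/s4.png

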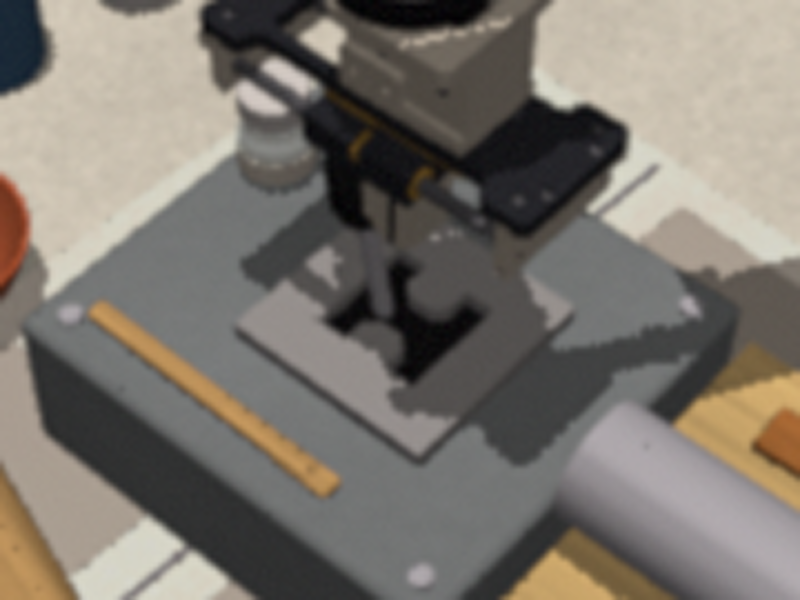

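The stem is nearly at the right slot but not yet against its wall: the stem's lower end is at (345,258) and the slot centre is at about column 357. I'll continue in small steps and watch the force.

send_rows(motion=[[[0,0,0.002,0],[0,0,0.004,0],[0,0,0.006,0],[0,0,0.006,0]]])

```text
time: 5.45
tool_pos: [0.5694, -0.1387, 0.1978]
tool_rot: [-1.57, -0.003, -2.967]
contact_force: [0.7, 1.5, -0.9]
opening: 0.0001
```

```bash
python3 -c "
from h import *
goto(0,-.010,.198)
c=read_camera('wrist');i=c['frame'][200:320,250:410,::-1];cv2.imwrite('pics/w5.png',cv2.resize(i,(800,600),interpolation=cv2.INTER_CUBIC))
"
```

```text
t 5.45 loc [-1.000e-04 -8.400e-03  1.978e-01] shift [-0.0001 -0.0002  0.0016] twist -0.17 F [ 0.7  1.5 -0.9] F_loc [ 1.   1.3 -0.9] open 0.0
```

View pics/w5.png

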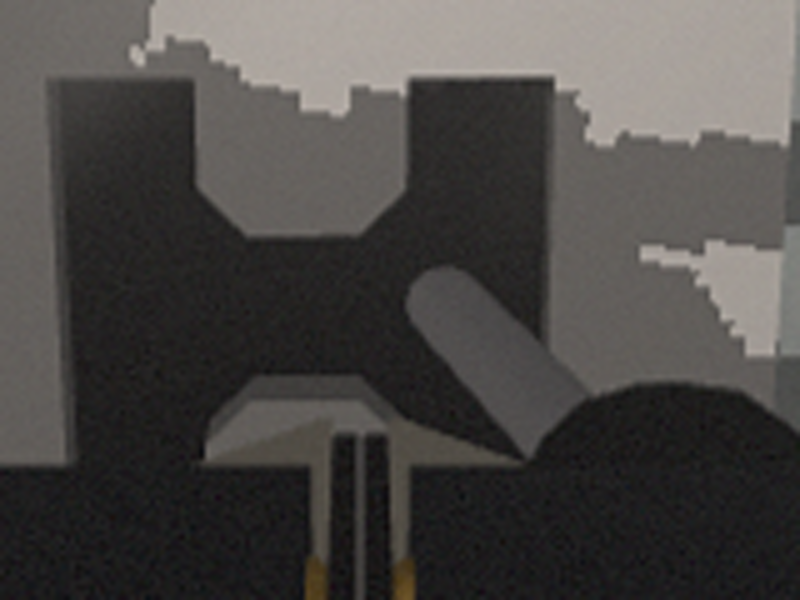

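send_rows(motion=[[[0,0,0.002,0],[0,0,0.004,0],[0,0,0.005,0],[0,0,0.005,0]]])

```text
time: 5.9
tool_pos: [0.5703, -0.1439, 0.1978]
tool_rot: [-1.57, -0.003, -2.967]
contact_force: [0.1, 1.0, 0.3]
opening: 0.0005
```

```bash
python3 -c "
from h import *
goto(0,-.010,.198)
c=read_camera('wrist');i=c['frame'][200:320,250:410,::-1];cv2.imwrite('pics/w6.png',cv2.resize(i,(800,600),interpolation=cv2.INTER_CUBIC))
"
```

```text
t 5.9 loc [-1.000e-04 -1.360e-02  1.978e-01] shift [-0.0001 -0.0002 -0.0036] twist -0.18 F [0.1 1.  0.3] F_loc [0.3 1.  0.3] open 0.0
```

View pics/w6.png

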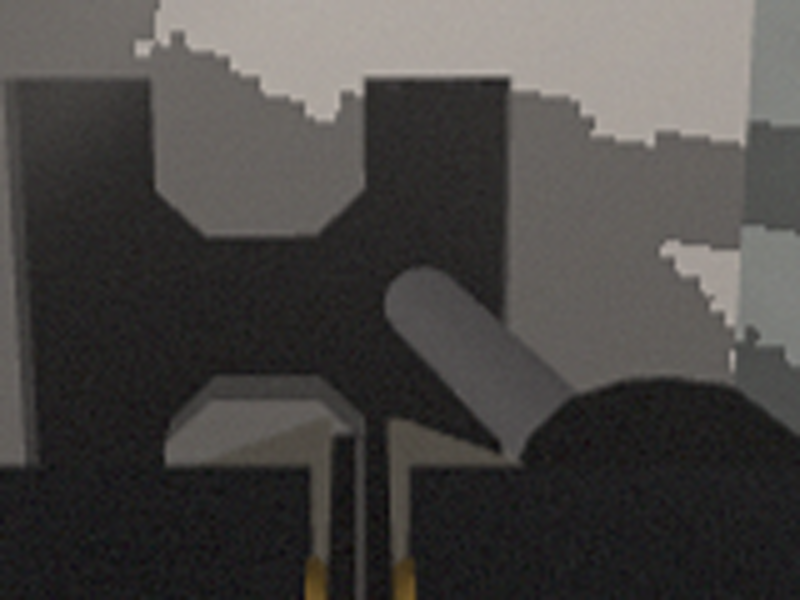

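The stem is now centred in the right slot, and its axis crosses the plate at about column 440 against a slot centre of about 433. Next I'll back off left, go round to the near side of the knob, and lower slightly.

send_rows(motion=[[[0,0,-0.012,0],[0,0,-0.02,0],[0.02,0,-0.02,0],[0.042,0,-0.02,0],[0.042,0,-0.01,0],[0.042,0,0.01,0],[0.042,0,0.03,0],[0.042,0,0.03,0]]])

```text
time: 6.75
tool_pos: [0.5351, -0.1832, 0.198]
tool_rot: [-1.569, -0.002, -2.969]
contact_force: [0.5, 0.6, 1.3]
opening: 0.0004
```

```bash
python3 -c "
from h import *
goto(-.03,-.044,.190)
c=read_camera('wrist');cv2.imwrite('pics/w7.png',c['frame'][:,:,::-1])
"
```

```text
t 6.75 loc [-0.0417 -0.046   0.198 ] shift [-0.0117  0.008  -0.0021] twist -0.29 F [0.5 0.6 1.3] F_loc [0.6 0.5 1.3] open 0.0
```

View pics/w7.png

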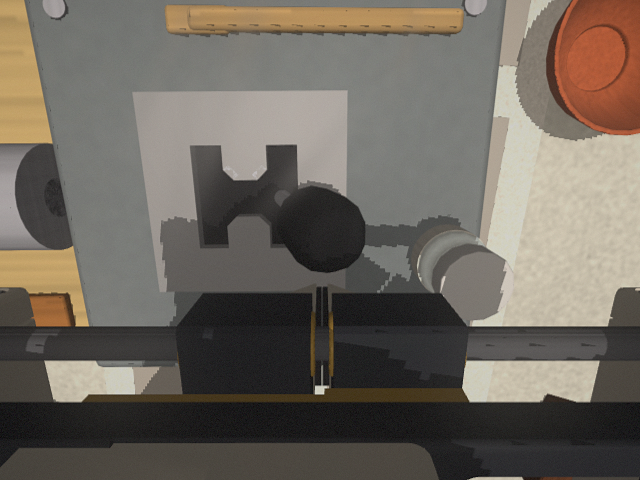

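The knob is straight ahead of the fingers at (322,230). I'll lower and push forward.

send_rows(motion=[[[0,0.007,0,0],[-0.006,0.007,0,0],[-0.012,0.007,0,0],[-0.017,0.007,0,0],[-0.022,0.007,0,0],[-0.027,0.007,0,0],[-0.032,0.007,0,0],[-0.037,0.007,0,0]]])

```text
time: 7.6
tool_pos: [0.5714, -0.1753, 0.1908]
tool_rot: [-1.57, -0.003, -2.968]
contact_force: [-2.6, 1.2, 1.9]
opening: 0.0003
```

```bash
python3 -c "
from h import *
goto(.017,-.044,.190)
c=read_camera('wrist');cv2.imwrite('pics/w8.png',c['frame'][:,:,::-1])
"
```

```text
t 7.6 loc [-0.0045 -0.0447  0.1908] shift [-0.0215  0.0007 -0.0008] twist -0.27 F [-2.6  1.2  1.9] F_loc [-2.3  1.6  1.9] open 0.0
```

View pics/w8.png

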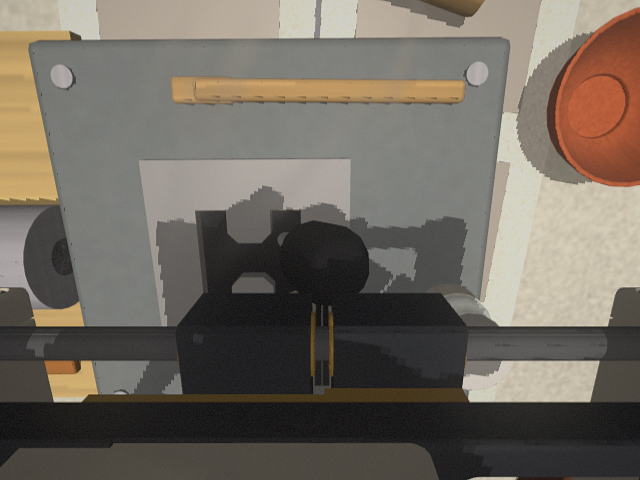

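The stem, at (283,240), is entering the far right slot. The force is about 2.5 N.

send_rows(motion=[[[-0.005,0,0,0],[-0.01,0,0,0],[-0.015,0,0,0],[-0.018,0,0,0],[-0.02,0,0,0],[-0.02,0,0,0]]])

```text
time: 8.25
tool_pos: [0.5921, -0.1718, 0.1905]
tool_rot: [-1.57, -0.002, -2.968]
contact_force: [-2.1, -0.3, -1.6]
opening: 0.0007
```

```bash
python3 -c "
from h import *
goto(.017,-.044,.190)
c=read_camera('wrist');cv2.imwrite('pics/w9.png',c['frame'][:,:,::-1])
"
```

```text
t 8.25 loc [ 0.0164 -0.0449  0.1905] shift [-0.0006  0.0005 -0.0009] twist -0.26 F [-2.1 -0.3 -1.6] F_loc [-2.2  0.1 -1.6] open 0.001
```

View pics/w9.png

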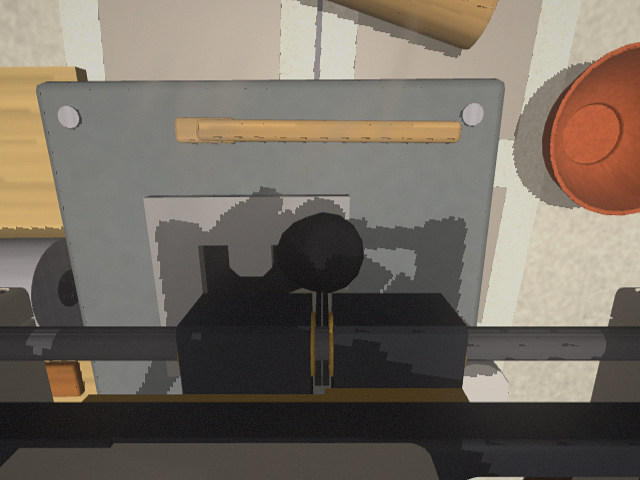

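Still only friction-level force, so the stop hasn't been reached. I'll continue.

send_rows(motion=[[[-0.003,0,0,0],[-0.006,0,0,0],[-0.008,0,0,0],[-0.008,0,0,0]]])

```text
time: 8.7
tool_pos: [0.5962, -0.171, 0.19]
tool_rot: [-1.572, -0.011, -2.968]
contact_force: [-16.7, -2.3, 3.5]
opening: 0.0006
```

The fingers stopped 4 mm short of the command at 17 N, so the stick is against the slot end. I'll back off.

send_rows(motion=[[[0.005,0,0,0],[0.025,0,0,0],[0.05,0,0,0],[0.06,0,0,0],[0.06,-0.04,0,0],[0.08,-0.08,0,0],[0.12,-0.1,0.02,0],[0.12,-0.1,0.02,0]]])

```text
time: 9.5
tool_pos: [0.482, -0.2141, 0.2959]
tool_rot: [-1.565, -0.005, -2.971]
contact_force: [0.2, 0.6, 0.1]
opening: 0.0003
```

```bash
python3 -c "
from h import *
goto(.0,-.044,.290)
for n in ('wrist','scene','top'):
    c=read_camera(n);cv2.imwrite(f'pics/{n}10.png',c['frame'][:,:,::-1])
    if n=='scene': i=c['frame'][180:315,225:405,::-1];cv2.imwrite('pics/s10z.png',cv2.resize(i,(800,600),interpolation=cv2.INTER_CUBIC))
    if n=='top': i=c['frame'][180:285,265:405,::-1];cv2.imwrite('pics/t10z.png',cv2.resize(i,(800,600),interpolation=cv2.INTER_CUBIC))
"
```

```text
t 9.5 loc [-0.0994 -0.0671  0.2959] shift [-0.0993  0.0052 -0.0238] twist -0.43 F [0.2 0.6 0.1] F_loc [0.3 0.6 0.1] open 0.0
```

View pics/wrist10.png

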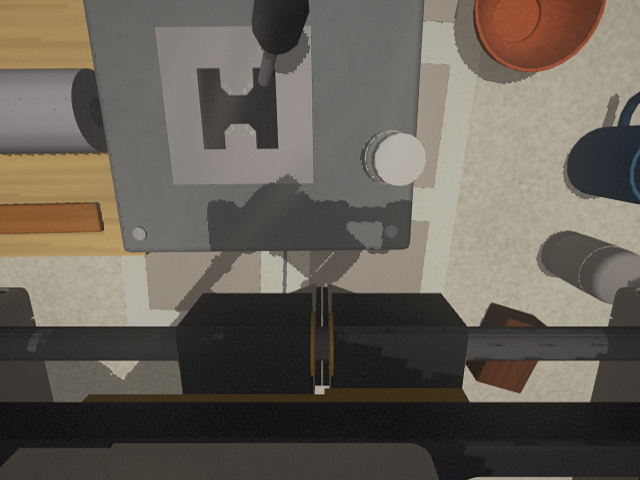

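View pics/s10z.png

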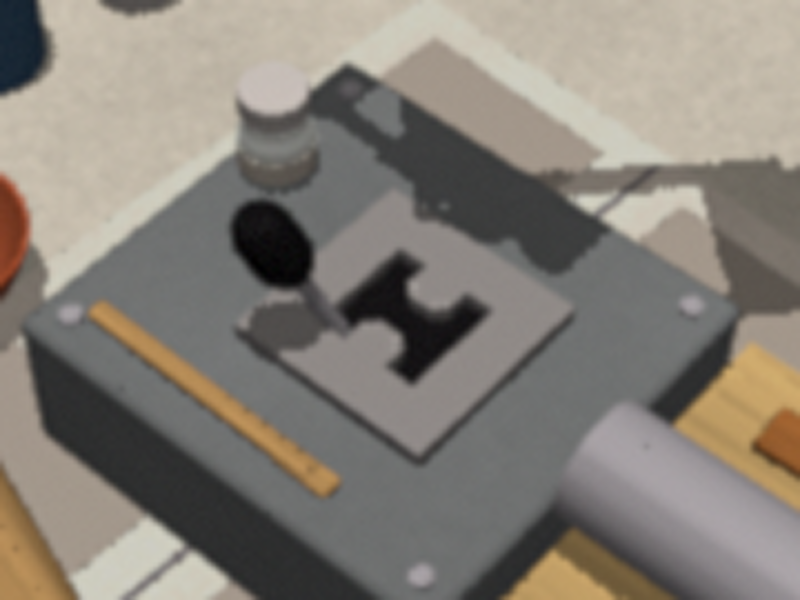

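View pics/t10z.png

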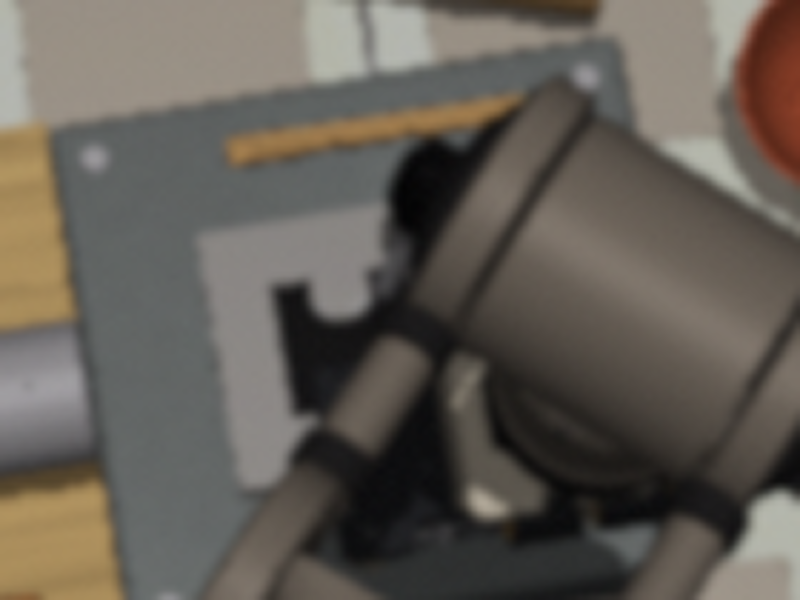

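The stick leans into the far right slot (knob at (272,243) in the zoomed scene view), and the jar and tool look unmoved. I'll compare this with the predicted home position.

```bash
python3 -c "
from h import *
c=read_camera('scene')
for f in (.2,.24,.27,.3,.33):
  a=.28
  p=C+[0,0,.03]+RL@(.157*np.array([np.sin(f),-np.sin(a)*np.cos(f),np.cos(a)*np.cos(f)]))
  u,v=proj(c,p);print(f,round((u+.5-225)*800/180),round((v+.5-180)*600/135))
a=cv2.imread('pics/scene0.png').astype(int);b=c['frame'][:,:,::-1].astype(int)
def cen(i,box,fn):
    x0,y0,x1,y1=box;m=fn(i[y0:y1,x0:x1]);ys,xs=np.nonzero(m);return len(xs),round(xs.mean()+x0,2),round(ys.mean()+y0,2)
g=lambda x:(x[...,2]-x[...,0]>50)
for n,bx in {'tool':(240,245,303,294),'bowl':(180,215,236,256),'strip':(395,270,528,360),'pin':(200,275,285,398)}.items(): print(n,cen(a,bx,g),cen(b,bx,g))
for n,bx in {'jar':(276,193,298,222),'mug':(193,155,238,205),'bottle':(240,132,268,184),'block':(278,142,322,178)}.items():
    print(n,'absdiff',np.abs(a-b)[bx[1]:bx[3],bx[0]:bx[2]].mean().round(2))
"
```

```text
0.2 300 221
0.24 291 230
0.27 285 238
0.3 279 246
0.33 274 253
tool (344, np.float64(273.46), np.float64(269.67)) (349, np.float64(273.42), np.float64(269.67))
bowl (1493, np.float64(206.7), np.float64(233.25)) (1495, np.float64(206.68), np.float64(233.26))
strip (4584, np.float64(454.62), np.float64(319.75)) (4635, np.float64(454.37), np.float64(319.96))
pin (2684, np.float64(242.22), np.float64(334.82)) (2700, np.float64(242.25), np.float64(334.78))
jar absdiff 5.45
mug absdiff 3.33
bottle absdiff 4.02
block absdiff 12.1
```

View pics/scene10.png

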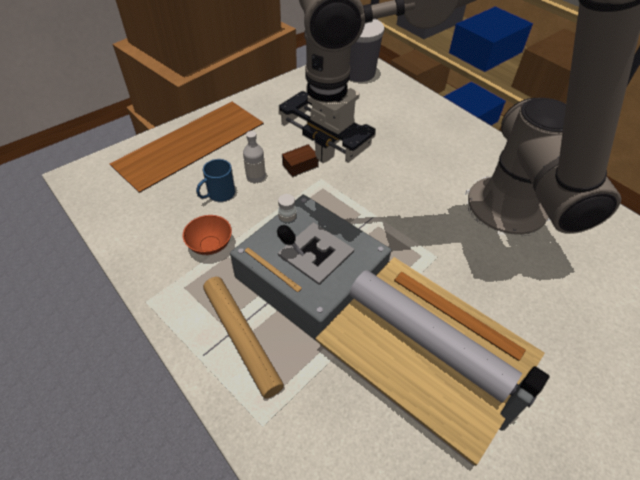

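The block is still at (300,160). The image difference there comes from the fingers in front of it. Nothing has moved and the robot is touching nothing, so I'll hand in.

```bash
python3 -c "
from cell import hand_in
print(hand_in())"
```

```text
the job is handed in; nothing more can be done
None
```

The gearstick is fully home in the third slot (far right), and the job was handed in at about 9.8 s with the robot clear of everything.

I shut the fingers and only pushed. The stick was already at the left end of the crossing, at about fore_aft -0.02 and across -0.27. I pushed it across to the right at 2–4 N, went round behind the knob, and pushed it forward until it met the slot end. Then I let go and moved the arm away.

- **Home position:** the last push stopped against the slot end at about 17 N. The scene camera afterwards showed the knob at (272,243) in the zoomed view. The position predicted for fore_aft 0.30 and across 0.28 was (279,246), so they agree within about 2 camera pixels.
- **Bystanders:** the wooden tool, bowl, strip and rolling pin show no meaningful shift from the first picture (0.3 px at most). The jar, mug and bottle look unchanged in place. The wedge block had a larger image difference, but only because the fingers were in front of it in that view.
- **Disagreement:** the wrist camera placed the gate plate about 3–4 mm off from the other two cameras. I allowed for this by judging the stem against the slot edges in the picture.

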